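# Latch the equipment case and hold it up out of its cradle

## Robot

A 6-joint arm with a two-finger parallel gripper is mounted at the origin on the work surface. World frame = base frame: x ahead of the robot, y to its left, z up, the work surface at z = 0. Lengths are in m, angles in rad, forces in N, time in s.
With the tool pointing down it reaches from about 0.25 to 0.775 m from the base axis. Payload 8.9 kg.
Tool frame: the origin (TCP) lies at the centre of the arm's flange, where the gripper is bolted on; the fingertips stand 173 mm ahead of it and the grasp point (between the pads) lies 155 mm ahead of it; x points along the fingers, y is the direction in which the jaws open and shut, and the axes are right-handed (so a half turn about x gives the same grasp; the last joint's range is limited). The gripper opens to 85 mm and grips with 20 to 120 N. Pads are 22 mm wide; open, the fingers measure 114 mm over their backs; the gripper's body (76 mm by 85 mm) begins 54 mm behind the grasp point. The pads swing forward as they close: fully open they stand 13 mm farther back than shut.
Start: joints at [-1.418, 0.291, -0.153, 1.127, 0, 1.431], TCP at [0.151, -0.503, 0.405] pointing down, gripper open.
Joint ranges: [-2.52, 2.52], [-0.91, 1.74], [-1.3, 1.37], [-1.96, 2.02], [-1.52, 1.47], [-3.14, 3.14]. Speed limits (rad/s): [2.22, 2.22, 2.79, 3.14, 3.14, 3.14].

## Interface

Orientations are given as a 3x3 rotation matrix whose columns are the frame's x, y, z axes.
In Python, from workcell import * gives the robot as it stands.
- The arm moves only by the tool play_rows, never from a script. Its argument "steps" is a list of rows, each a list of 6 numbers: the shift along the tool's x, y, z in mm, then the turn, a rotation vector about the tool's x, y, z in rad. A call has 1 to 10 rows; each row is the pose to reach, as a shift and turn from the pose measured when the call began, along the tool's axes at that moment; what a row does not reach only later rows make up. A row lasts 1/12 s, in which the tool goes at most 41.7 mm and 7.16 degrees, less where a joint would pass 70% of its speed; a pose out of reach is approached as far as the arm can. A call with a gripper value outside its range is refused whole. "fingers" is the closure, from -1 (fully open) to 1 (shut), so that 0 is half open, set as the call begins (left out, the last holds). The fingers move at their own pace and stop on an object; "newtons" is the grip in N (left out, the last holds). Time passes only in rows, so rows that repeat a pose let the fingers close. It gives the time, the measured TCP pose, the force and the opening at its end, in the units of the state.
- get_state(): the state, without advancing time (a new reading comes with each control period).
- grab_frame(name): name is "scene" or "side" or "wrist"; returns (picture, depth): 480x640x3 uint8, blue, green, red; 480x640 float32, m along the optical axis (not along the pixel's ray), 0 where there is no reading.
- camera_params(name): a dict with "fov_y" (degrees; the focal length in pixels is half the picture's height over the tangent of half this angle, whatever the lens; pixels are square), "cx", "cy" (the principal point, pixels), "dist_coeffs" ([k1, k2, p1, p2, k3] as OpenCV has them; the pictures are not rectified), "extrinsics" (4x4, takes a point from world to camera coordinates); the wrist camera has in their place "hand_eye" (4x4, takes a point from camera to tool coordinates, whose origin is the TCP and whose axes are the tool frame's). Camera axes: x right, y down, z forward; pixel columns grow to the right and rows downward; lengths in m; the calibration is good to about 2 mm. A picture is of the moment at which its call begins: read the wrist's pose just before it. camera_params takes no time and is no camera call.
- finish_job(): hands the job in, once; it reports no verdict.
The state is a dict: "time_s": time; "q": joint angles; "dq": joint speeds; "joint_efforts": joint torques, N m; "eef_pos": TCP position; "tcp_rot": TCP orientation; "wrist_force": force on the tool from outside, world axes, zero at the start; "wrist_torque": the same for the moment, N m; "finger_gap": opening from 0.0 (shut) to 1.0 (fully open).
Only numpy, scipy, OpenCV 4.12 (cv2) and the standard library are available. Lean on these libraries where they do the work, as an engineer would, in place of code of your own. Each camera call takes 0.05 s, during which the arm holds its last target.

## Task

While the taller grey case still sits in its cradle, swing the steel hasp on its lid shut until it lies flat over its staple. Then take the case by its handle, lift it straight out of the cradle and hold it level and still in the air, about 10 to 20 cm above where it stood, disturbing nothing else on the bench. Finish while still holding it: do not put it down or let go.

Things in the scene. Friction and masses are not known exactly. Their poses are not given: they have to be found in the camera images.
- case: the taller grey plastic case, 140 (its x) x 230 (its y) x 60 high, 0.4 to 0.8 kg, loose, its weight centred under the black handle on its lid to within 3 mm; origin at the centre of its underside, z up. The hasp is near its -x, +y corner (front left). It starts turned up to 26 degrees, in the left or the right of two alike cradles. The other case is flatter and has no hasp
- case_handle (a point): centre of the handle's grip bar, 98 above the case's underside and 38 above the lid, over the case's centre. The bar runs along the case's y, 112 long with 12 mm posts at both ends (88 free between them), 14 wide and 14 high in section, 31 free below it
- hasp (a joint): hasp angle, rad: 0 = shut, pointing to the case's +y; 1.57 = upright; more = leaning back to -y; stop at 2.6; starts 1.2 to 2.2. Stiff hinge (0.018 N m), stays where left. Steel flap 34 wide (along the case's x), 56 long from the axis, 4 thick, slot 9 to 29 from the axis; press it on the plain tab 29 to 56 from the axis. Shut, its top is 65 above the case's underside
- hasp_hinge (a point): middle of the hasp's hinge axis, at x -42, y +56, z +63 in the case's frame; the axis runs along the case's x. The staple is a wire loop 5 thick standing 9.5 to 28.5 from the axis towards the case's +y, its top 7 above the axis, 5 above the shut flap
- hasp_tip (a point): middle of the hasp's free end, 56 from the hinge axis; it moves with the hasp
- cradle: fixed low cradle holding the case: aluminium plate 156 x 246 with black lips 22 high round a seat 10 above the bench; the case stands in it with 3 mm play each way. Origin at the centre of its underside, axes as the case's
- cradle_spare: the other, identical cradle, holding the flat case
- flat_case: bystander: flatter grey case 140 x 230 x 36 with the same handle, no hasp, in the other cradle; origin at the centre of its underside
- screwdriver: bystander: screwdriver lying on the robot's side of the taller case's cradle; origin at its middle
- wrench: bystander: wrench lying on the robot's side of the flat case's cradle; origin at its middle
- tape_roll: bystander: roll of paper tape, 80 across, 24 high, lying behind the taller case's cradle; origin at the centre of its underside
- motor: bystander: small motor 40 x 60 x 40 with a shaft on top (60 high in all), behind the flat case's cradle; origin at the centre of its underside
- spray_can: bystander: plain metal can 60 across, 150 high, at the back between the cradles; origin at the centre of its underside
- carton: bystander: cardboard box 110 x 80 x 60 to the robot's left; origin at the centre of its underside
- mug: bystander: white mug 80 across, 90 high, to the robot's right; origin at the centre of its underside

How it is judged:
By the outcome, as a careful person would: the job done as asked, in the order asked, and still so for the second after the job is handed in, while the arm keeps its last pose, push and grip.
It also fails if it takes over 48 s, if anything falls off the work surface, if the arm or the gripper's body presses on something with over 40 N, if the wrist force passes 120 N, or if a joint passes its speed limit or range.

## Working session

There is one attempt and no reset: what is moved stays moved. The work goes in short steps, Python scripts to look and compute and a tool call to move; the robot and the scene stay as the last step left them, time stands still between calls to the robot, and variables do not carry over. Pictures are saved under pics/ and viewed, and the job is handed in when it is done.

Besides the shell and the picture viewer there is one more tool, called in YAML: its name, and indented under it one key for each argument. play_rows: Moves the arm, as the interface text tells. Its arguments: {"type":"object","properties":{"steps":{"type":"array","items":{"type":"array","items":{"type":"number"}}},"fingers":{"type":"number"},"newtons":{"type":"number"}},"required":["steps"]}

```bash
ls; mkdir -p pics
python3 - <<'E'
from workcell import *
import cv2,numpy as np
print(get_state())
for n in ["scene","side","wrist"]:
    p=camera_params(n);print(n,p)
    im,d=grab_frame(n);cv2.imwrite(f"pics/{n}0.png",im);np.save(f"pics/{n}0.npy",d)
E
```

```text
pics
{'time_s': 0.0, 'q': array([-1.41830248e+00,  2.91278237e-01, -1.54116939e-01,  1.12666186e+00,
        1.04973610e-05,  1.43146614e+00]), 'dq': array([ 3.37670463e-04, -7.51942751e-04, -4.13254848e-05, -4.65203179e-04,
       -1.79418712e-03, -5.64034162e-04]), 'joint_efforts': array([-2.62011657e-03, -5.37148440e+01,  3.31370544e+01,  1.62358547e-02,
       -3.08357203e-04, -1.65134168e-05]), 'eef_pos': array([ 0.15100159, -0.50260646,  0.40413671]), 'tcp_rot': array([[-1.81131152e-04,  2.87699498e-01, -9.57720714e-01],
       [ 1.24767720e-03, -9.57719919e-01, -2.87699495e-01],
       [-9.99999205e-01, -1.24703764e-03, -1.85483191e-04]]), 'wrist_force': array([0.73013769, 0.83785248, 0.4223182 ]), 'wrist_torque': array([0.00821128, 0.04090881, 0.00213168]), 'finger_gap': 1.001764105198654}
scene {'fov_y': 55.475834342388275, 'cx': 324.538262936695, 'cy': 238.88452087182284, 'dist_coeffs': array([-0.01673247,  0.        ,  0.        ,  0.        ,  0.        ]), 'extrinsics': array([[ 0.45377922,  0.89095654, -0.01675879, -0.26655751],
       [ 0.56165686, -0.30056087, -0.7708
[... 406 characters left out ...]
218394 , -0.47433018, -0.81940849,  0.25446717],
       [ 0.46968389,  0.67146999, -0.57317109,  1.64306898],
       [ 0.        ,  0.        ,  0.        ,  1.        ]])}
wrist {'fov_y': 59.50761318184468, 'cx': 318.2061802022686, 'cy': 239.2039554097323, 'dist_coeffs': array([-0.08868351,  0.        ,  0.        ,  0.        ,  0.        ]), 'hand_eye': array([[-5.55758104e-04, -2.77709060e-01,  9.60665066e-01,
         3.15888591e-02],
       [ 9.99999749e-01, -5.77512208e-04,  4.11566535e-04,
         2.46729516e-05],
       [ 4.40500048e-04,  9.60665053e-01,  2.77709311e-01,
        -6.99555772e-02],
       [ 0.00000000e+00,  0.00000000e+00,  0.00000000e+00,
         1.00000000e+00]])}
```

View pics/scene0.png

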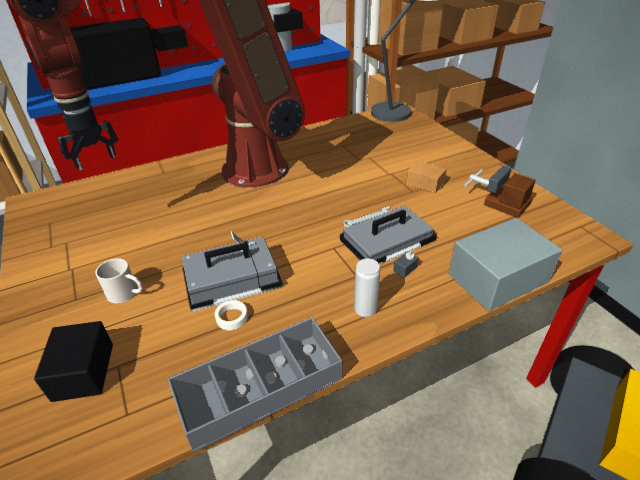

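View pics/side0.png

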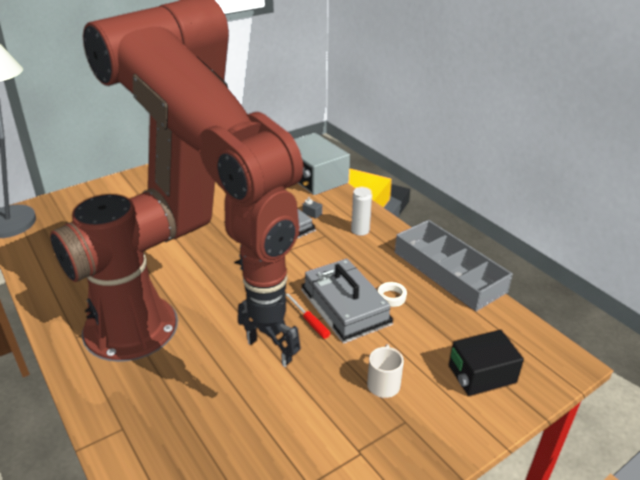

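View pics/wrist0.png

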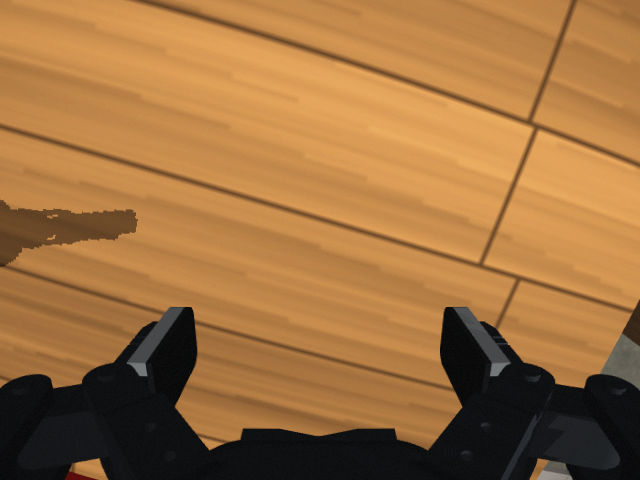

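The scene view shows the hasped (taller) case at about (232,268), in the robot's right-hand cradle. The hasp is the bright flap near (236,238), the tape is at (231,314), and the flat case is at (390,232). I'll measure the tall case with depth next.

```bash
cat > h.py <<'E'
import numpy as np,cv2
from workcell import *
def K(p):
    f=240/np.tan(np.radians(p["fov_y"])/2)
    return np.array([[f,0,p["cx"]],[0,f,p["cy"]],[0,0,1]])
def cam2world(n,st=None):
    p=camera_params(n)
    if n=="wrist":
        T=np.eye(4);T[:3,:3]=st["tcp_rot"];T[:3,3]=st["eef_pos"]
        return T@p["hand_eye"]
    return np.linalg.inv(p["extrinsics"])
def cloud(n,d,st=None):
    p=camera_params(n)
    v,u=np.mgrid[0:480,0:640]
    uv=np.stack([u,v],-1).reshape(-1,1,2).astype(np.float64)
    r=cv2.undistortPoints(uv,K(p),p["dist_coeffs"]).reshape(480,640,2)
    P=np.concatenate([r*d[...,None],d[...,None]],-1)
    T=cam2world(n,st)
    W=P@T[:3,:3].T+T[:3,3]
    W[d<=0]=np.nan
    return W
def project(n,X,st=None):
    p=camera_params(n);T=np.linalg.inv(cam2world(n,st))
    X=np.atleast_2d(X).astype(float)
    return cv2.projectPoints(X.reshape(-1,1,3),cv2.Rodrigues(T[:3,:3])[0],T[:3,3],K(p),p["dist_coeffs"])[0].reshape(-1,2)
E
python3 - <<'E'
from h import *
for n in ["scene","side"]:
    W=cloud(n,np.load(f"pics/{n}0.npy"))
    x,y,z=W[...,0],W[...,1],W[...,2]
    b=(abs(z)<.01)&(x>.3)&(x<.6)&(abs(y)<.4)
    print(n,"table",np.nanmedian(z[b]))
    u0,u1,v0,v1=(170,290,225,310) if n=="scene" else (290,400,255,340)
    m=np.zeros(z.shape,bool);m[v0:v1,u0:u1]=1
    lid=m&(z>.06)&(z<.08)
    P=W[lid][:,:2]; r=cv2.minAreaRect(P.astype(np.float32)*1000);print("lid",lid.sum(),r,np.median(z[lid]))
    print(cv2.boxPoints(r))
    h=m&(z>.095)
    for q in (W[h]):
        pass
    hb=m&(z>.100)&(z<.125);print("handle",hb.sum(),cv2.minAreaRect(W[hb][:,:2].astype(np.float32)*1000),np.median(W[hb],0))
E
```

```text
scene table 0.00028238962669424605
lid 2871 ((532.2708740234375, -260.8101806640625), (230.91571044921875, 147.02622985839844), 82.82206726074219) 0.06983078043033175
[[ 444.90732 -366.17764]
 [ 590.7813  -384.54874]
 [ 619.6344  -155.44272]
 [ 473.76044 -137.07162]]
handle 353 ((507.77191162109375, -258.8402099609375), (111.33259582519531, 70.92289733886719), 85.1394271850586) [ 0.53398329 -0.25361687  0.11292582]
side table -0.0006825559429108896
lid 2560 ((530.1373291015625, -266.1626892089844), (237.8946990966797, 146.04708862304688), 82.90901947021484) 0.06955213831125706
[[ 442.98883 -375.18585]
 [ 587.9189  -393.21466]
 [ 617.2858  -157.13953]
 [ 472.35577 -139.11072]]
handle 260 ((505.3814392089844, -262.2195129394531), (114.71354675292969, 67.8125), 81.41997528076172) [ 0.52545278 -0.26074305  0.11258356]
```

```bash
cat >> h.py <<'E'
from scipy.spatial.transform import Rotation as Ro
def move_to(pos,yaw,st=None):
    "yaw: world angle of tool y axis (tool x down) -> shift mm, rotvec in the tool's present axes"
    st=st or get_state();R=st["tcp_rot"]
    y=np.array([np.cos(yaw),np.sin(yaw),0]);x=np.array([0,0,-1.]);T=np.stack([x,y,np.cross(x,y)],1)
    return np.round(R.T@(np.array(pos)-st["eef_pos"])*1000,1),np.round(Ro.from_matrix(R.T@T).as_rotvec(),4)
E
python3 - <<'E'
from h import *
print(move_to([.505,-.235,.42],np.radians(-7.2)))
E
```

```text
(array([ -15.5, -154.5, -416. ]), array([-1.1534e+00, -7.0000e-04,  8.0000e-04]))
```

play_rows:
  steps:
    - [-2,-15,-40,-0.11,0,0]
    - [-4,-31,-80,-0.23,0,0]
    - [-6,-46,-120,-0.34,0,0]
    - [-7,-62,-160,-0.46,0,0]
    - [-9,-77,-200,-0.57,0,0]
    - [-10,-92,-240,-0.68,0,0]
    - [-11,-106,-280,-0.79,0,0]
    - [-12,-120,-320,-0.9,0,0]
    - [-14,-137,-360,-1.02,0,0]
    - [-15,-154,-400,-1.13,0,0]
  fingers: 1
  newtons: 40

```text
time_s: 0.98
eef_pos: [0.4816, -0.2463, 0.4192]
tcp_rot: [[-0.0, 0.99, -0.143], [0.001, -0.143, -0.99], [-1.0, -0.0, -0.001]]
wrist_force: [0.2, -1.1, -0.0]
finger_gap: -0.001
```

play_rows:
  steps:
    - [0,0,0,0,0,0]
    - [0,0,0,0,0,0]
    - [0,0,0,0,0,0]

```text
time_s: 1.23
eef_pos: [0.4816, -0.2461, 0.4188]
tcp_rot: [[-0.001, 0.99, -0.142], [0.001, -0.142, -0.99], [-1.0, -0.001, -0.001]]
wrist_force: [-0.5, -0.7, 0.1]
finger_gap: 0.001
```

Run:
```python
from h import *
st=get_state();print(st["time_s"],st["eef_pos"],st["tcp_rot"],st["dq"].max(),st["finger_gap"])
im,d=grab_frame("wrist");cv2.imwrite("pics/w1.png",im)
W=cloud("wrist",d,st);np.savez("pics/w1.npz",W=W,d=d,pos=st["eef_pos"],R=st["tcp_rot"])
z=W[...,2]
for lo,hi in((.062,.078),(.106,.120)):
    m=(z>lo)&(z<hi);m=cv2.morphologyEx(m.astype(np.uint8),cv2.MORPH_OPEN,np.ones((3,3)))
    n,l,s,c=cv2.connectedComponentsWithStats(m)
    for i in range(1,n):
        if s[i,4]>300:
            P=W[l==i];print(lo,s[i],cv2.minAreaRect(P[:,:2].astype(np.float32)*1000),np.median(P,0))
```

```text
1.2333 [ 0.48155522 -0.24612161  0.41877817] [[-1.13162555e-03  9.89795238e-01 -1.42492475e-01]
 [ 1.11656866e-03 -1.42491226e-01 -9.89795435e-01]
 [-9.99998736e-01 -1.27918044e-03 -9.43927627e-04]] 0.001297266862676753 0.0009847757317788365
0.062 [  289    69   191   285 39607] ((530.476806640625, -262.63275146484375), (230.09207153320312, 140.0147247314453), 83.35045623779297) [ 0.54249193 -0.24108735  0.06923988]
0.106 [ 381  157   25  158 3329] ((530.1468505859375, -262.56243896484375), (111.77604675292969, 14.59892463684082), 83.19086456298828) [ 0.52995696 -0.25750833  0.11409807]
0.106 [306 186  53  18 800] ((492.6812744140625, -225.51148986816406), (8.985726356506348, 33.99104309082031), 83.60035705566406) [ 0.49271292 -0.22560168  0.11306609]
```

View pics/w1.png

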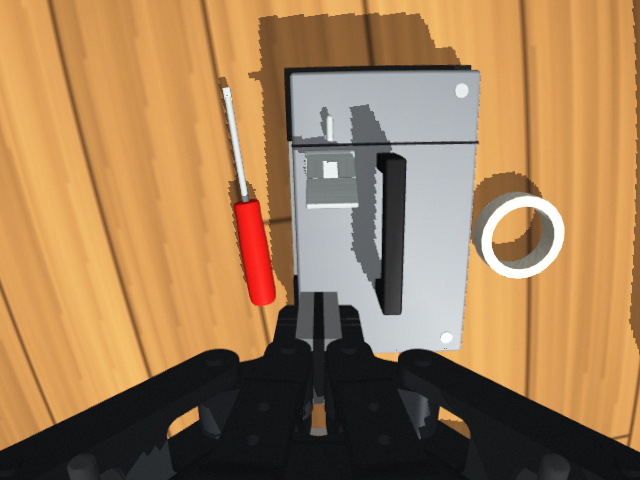

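Run:
```python
from h import *
D=np.load("pics/w1.npz");W=D["W"];R=D["R"];pos=D["pos"]
a=np.radians(-6.75);C=np.array([[np.cos(a),-np.sin(a),0],[np.sin(a),np.cos(a),0],[0,0,1]])
c0=np.array([.5303,-.2626,.0095])
L=(W-c0)@C*1000
m=(L[...,0]>-62)&(L[...,0]<-22)&(L[...,1]>0)&(L[...,1]<110)&(L[...,2]>64)&(L[...,2]<125)
P=L[m]
for lo in range(0,110,6):
    q=P[(P[:,1]>=lo)&(P[:,1]<lo+6)]
    if len(q):print(lo,len(q),np.round(np.percentile(q[:,2],[5,50,95]),1),np.round([q[:,0].min(),q[:,0].max()],1))
q=P[P[:,2]>75]
f=np.polyfit(q[:,1],q[:,2],1);print(f,np.arctan2(q[:,2].max()-63,np.median(q[q[:,2]>q[:,2].max()-2,1])-56))
T=((W-pos)@R)*1000
m=(T[...,0]<200)
P=T[m]
for lo in range(60,180,8):
    q=P[(P[:,0]>=lo)&(P[:,0]<lo+8)]
    if len(q):print("fing",lo,len(q),np.round([q[:,1].min(),q[:,1].max(),q[:,2].min(),q[:,2].max()],1))
g=np.array([-42,56-45-11,0])
```

```text
24 463 [107.4 109.8 111.6] [-58.7 -24.7]
30 573 [ 98.1 102.6 107. ] [-58.1 -24.7]
36 526 [88.2 93.1 97.6] [-58.2 -24.5]
42 351 [79.  83.7 87.9] [-58.2 -24.6]
48 426 [69.4 72.6 78.6] [-59.2 -24.6]
54 322 [64.4 66.1 69.2] [-59.1 -23.7]
60 4 [68.3 69.1 69.6] [-42.8 -40.6]
66 54 [67.3 69.2 70.5] [-44.2 -39.8]
72 63 [67.6 69.1 70.6] [-44.1 -39.7]
78 52 [67.7 69.3 70.4] [-43.9 -39.6]
[ -1.51159652 151.74212131] 2.100067584643242
fing 76 2511 [-56.4  55.7 -20.9 -11.1]
fing 84 13005 [-60.8  60.4 -18.6  -4.5]
fing 92 14163 [-60.6  59.5 -18.3   3.4]
fing 100 11148 [-53.1  51.8 -18.    8.2]
fing 108 6235 [-46.6  46.2 -17.    9.3]
fing 116 9030 [-40.2  39.3 -14.1  10.5]
fing 124 3700 [-34.3  32.8 -14.   13.2]
fing 132 1439 [-20.6  19.7 -13.1  12.2]
fing 140 875 [-14.   13.1 -12.   -5.7]
fing 148 912 [-14.   13.3 -11.5  -5.9]
fing 156 807 [-14.   13.3 -11.4  -5.8]
fing 164 419 [-12.6  12.1 -11.3  -5.8]
```

The wrist view matches the given sizes:
- **Lid:** measures 230 x 140, centred at (530,-263) with yaw -6.75°.
- **Handle bar:** its centre lies over the lid's centre.
- **Hasp:** the flap at px (330,185) leans back at about 2.1 rad, with its tip at case y≈26, z≈111.

Next I'll bring the shut fingers in behind the flap and sweep towards +y.

```bash
cat >> h.py <<'E'
A=np.radians(-6.75);C=np.array([[np.cos(A),-np.sin(A),0],[np.sin(A),np.cos(A),0],[0,0,1]])
C0=np.array([.5303,-.2626,.010])
def to_case(x,y,z,reach,st=None):
    "z = height of tip (reach 173) or grasp point (155) in case frame, mm"
    return move_to(C0+C@(np.array([x,y,z+reach])/1000),A,st)
E
python3 - <<'E'
from h import *
print(to_case(-42,-2,130,173));print(to_case(-42,-2,93,173))
E
```

```text
(array([105.9,   9.2,  11.8]), array([-0.0266, -0.0009,  0.0011]))
(array([142.9,   9.2,  11.9]), array([-0.0266, -0.0009,  0.0011]))
```

play_rows:
  steps:
    - [30,9,12,-0.027,0,0]
    - [60,9,12,-0.027,0,0]
    - [90,9,12,-0.027,0,0]
    - [115,9,12,-0.027,0,0]
    - [132,9,12,-0.027,0,0]
    - [143,9,12,-0.027,0,0]
    - [143,9,12,-0.027,0,0]
    - [143,9,12,-0.027,0,0]

```text
time_s: 1.95
eef_pos: [0.4872, -0.2607, 0.2758]
tcp_rot: [[-0.002, 0.993, -0.12], [0.002, -0.12, -0.993], [-1.0, -0.002, -0.001]]
wrist_force: [-0.0, -0.1, 0.8]
finger_gap: -0.002
```

Run:
```python
from h import *
st=get_state();print(C.T@(st["eef_pos"]-C0)*1000-[0,0,173])
im,d=grab_frame("wrist");cv2.imwrite("pics/w2.png",im)
print(to_case(-42,89,93,173));print(to_case(-42,101,80,173))
```

```text
[-43.02326562  -3.17429031  92.80868574]
(array([  0.6,   0.4, -92.1]), array([-0.0016, -0.0006,  0.0007]))
(array([  13.6,    0.4, -104.1]), array([-0.0016, -0.0006,  0.0007]))
```

View pics/w2.png

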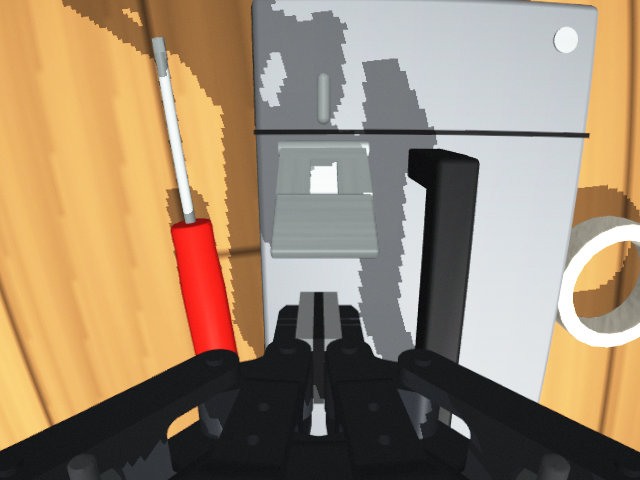

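The shut fingers at px (320,300) stand behind the flap's free end at (325,255). They are in line with it and clear of the handle, so I'll sweep.

play_rows:
  steps:
    - [0,0,-12,0,0,0]
    - [0,0,-24,0,0,0]
    - [0,0,-36,0,0,0]
    - [0,0,-48,0,0,0]
    - [0,0,-60,0,0,0]
    - [0,0,-70,0,0,0]
    - [0,0,-80,0,0,0]
    - [0,0,-88,0,0,0]
    - [1,0,-92,0,0,0]
    - [1,0,-92,0,0,0]

```text
time_s: 2.83
eef_pos: [0.4987, -0.1684, 0.2754]
tcp_rot: [[-0.001, 0.993, -0.118], [0.001, -0.118, -0.993], [-1.0, -0.001, -0.001]]
wrist_force: [-0.5, -0.8, -0.6]
finger_gap: 0.001
```

Run:
```python
from h import *
st=get_state();print(C.T@(st["eef_pos"]-C0)*1000-[0,0,173])
im,d=grab_frame("wrist");im2,_=grab_frame("scene");cv2.imwrite("pics/w3.png",np.hstack([cv2.resize(im,(400,300)),cv2.resize(im2[200:320,150:310],(400,300))]))
print(to_case(-42,101,80,173),to_case(-42,101,65,173))
```

```text
[-42.47243087  89.83691894  92.39820262]
(array([ 12.5,   0.3, -12.1]), array([-0.0013, -0.0005,  0.0008])) (array([ 27.5,   0.4, -12.1]), array([-0.0013, -0.0005,  0.0008]))
```

View pics/w3.png

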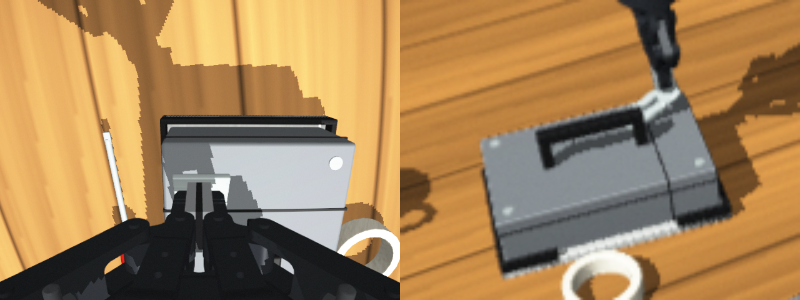

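The flap now leans forward under the fingertips: its end is at (200,178) in the wrist half and (660,100) in the scene half. Now I'll press it down on the tab.

play_rows:
  steps:
    - [4,0,-6,0,0,0]
    - [8,0,-12,0,0,0]
    - [13,0,-13,0,0,0]
    - [18,0,-13,0,0,0]
    - [22,0,-13,0,0,0]
    - [25,0,-13,0,0,0]
    - [27,0,-13,0,0,0]
    - [28,0,-13,0,0,0]
    - [29,0,-13,0,0,0]
    - [29,0,-13,0,0,0]

```text
time_s: 3.77
eef_pos: [0.5001, -0.1565, 0.2477]
tcp_rot: [[-0.0, 0.993, -0.119], [0.0, -0.119, -0.993], [-1.0, -0.0, -0.0]]
wrist_force: [-4.7, 3.4, 18.5]
finger_gap: -0.0
```

Run:
```python
from h import *
st=get_state();print(C.T@(st["eef_pos"]-C0)*1000-[0,0,173],st["wrist_force"])
```

```text
[-42.42976299 101.85942547  64.69521225] [-4.74932025  3.4244657  18.47743159]
```

The tip is at case z 64.7, where the flap's top should be 65, with 18 N of contact force. I'll rise straight up and check.

play_rows:
  steps:
    - [-15,0,0,0,0,0]
    - [-45,0,0,0,0,0]
    - [-80,0,30,0,0,0]
    - [-110,-10,65,0,0,0]
    - [-130,-20,105,0,0,0]
    - [-130,-20,105,0,0,0]
    - [-130,-20,105,0,0,0]
  fingers: -1

```text
time_s: 4.35
eef_pos: [0.4674, -0.2613, 0.3795]
tcp_rot: [[0.003, 0.992, -0.123], [-0.002, -0.123, -0.992], [-1.0, 0.003, 0.002]]
wrist_force: [0.0, -0.6, -0.4]
finger_gap: 0.974
```

Run:
```python
from h import *
st=get_state()
im,d=grab_frame("wrist");cv2.imwrite("pics/w4.png",im)
W=cloud("wrist",d,st);z=W[...,2]
for lo,hi in((.066,.0725),(.106,.120)):
    m=(z>lo)&(z<hi);m=cv2.morphologyEx(m.astype(np.uint8),cv2.MORPH_OPEN,np.ones((3,3)))
    n,l,s,c=cv2.connectedComponentsWithStats(m)
    for i in range(1,n):
        if s[i,4]>500:
            P=W[l==i];print(lo,s[i],cv2.minAreaRect(P[:,:2].astype(np.float32)*1000),np.median(P,0))
L=(W-C0)@C*1000
for lo in range(54,124,5):
    m=(abs(L[...,0]+52)<5)&(L[...,1]>=lo)&(L[...,1]<lo+5)&(L[...,2]>40)&(L[...,2]<130)
    if m.sum():print(lo,m.sum(),np.round(np.percentile(L[m][:,2],[5,50,95]),1))
print(to_case(0,0,98,155),st["finger_gap"])
```

```text
0.066 [  305    35   219   327 51313] ((530.4085083007812, -262.931396484375), (230.117431640625, 139.7908172607422), 83.2870101928711) [ 0.52826589 -0.24745046  0.06925621]
0.106 [ 406  133   38  186 4814] ((530.3350830078125, -262.8219909667969), (112.01058959960938, 14.856680870056152), 83.05429077148438) [ 0.52973658 -0.25774001  0.11402338]
54 127 [63.5 64.8 66. ]
59 127 [63.1 64.1 65.2]
64 128 [63.1 64.4 65.4]
69 128 [63.1 64.2 65.5]
74 132 [63.  64.2 65.2]
79 139 [63.  64.1 65.4]
84 128 [63.  64.  65.5]
89 147 [63.2 64.1 65.3]
94 133 [63.2 64.3 65.4]
99 148 [62.9 64.3 65.4]
104 139 [62.9 64.1 65.4]
109 115 [58.  63.5 64.8]
114 16 [56.1 57.1 58.2]
(array([115.1,  62.6,  -4.7]), array([-0.0042,  0.0001, -0.0009])) 0.9743363450565397
```

View pics/w4.png

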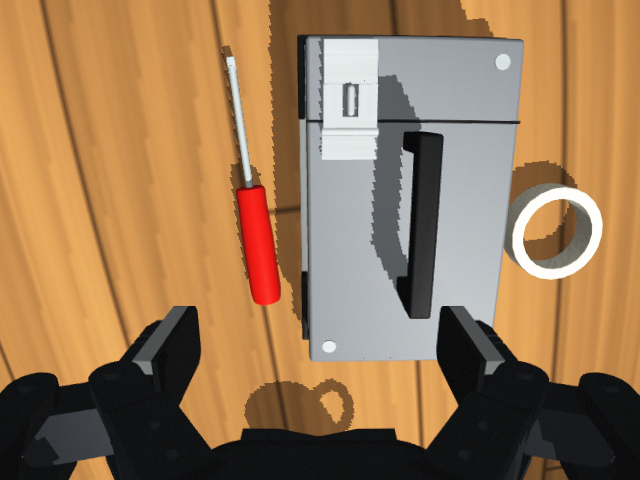

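The hasp lies flat, at 64 all along, with the staple showing through the slot at px (350,100). The case hasn't moved. Next: centre over the handle and descend.

play_rows:
  steps:
    - [0,32,-2,0,0,0]
    - [0,60,-5,-0.004,0,0]
    - [12,63,-5,-0.004,0,0]
    - [40,63,-5,-0.004,0,0]
    - [70,63,-5,-0.004,0,0]
    - [95,63,-5,-0.004,0,0]
    - [110,63,-5,-0.004,0,0]
    - [117,63,-5,-0.004,0,0]
    - [117,63,-5,-0.004,0,0]
    - [117,63,-5,-0.004,0,0]
  fingers: -1

```text
time_s: 5.23
eef_pos: [0.531, -0.2616, 0.261]
tcp_rot: [[0.0, 0.993, -0.117], [0.0, -0.117, -0.993], [-1.0, 0.0, -0.0]]
wrist_force: [-0.3, -0.3, 0.9]
finger_gap: 0.997
```

Run:
```python
from h import *
st=get_state();print(C.T@(st["eef_pos"]-C0)*1000-[0,0,155],st["wrist_force"])
print(to_case(0,0,96,155))
im,d=grab_frame("wrist");cv2.imwrite("pics/w5.png",im)
```

```text
[ 0.57718635  1.04839819 96.01739862] [-0.30088619 -0.26727053  0.9061877 ]
(array([ 0. , -0.6,  1. ]), array([ 0.0005, -0.0003, -0.0004]))
```

View pics/w5.png

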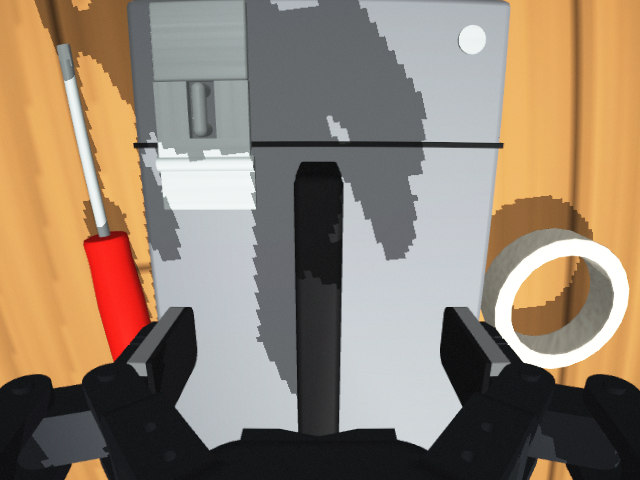

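The bar at px (319,300) is centred between the open jaws and they clear everything, so I'll close.

play_rows:
  steps:
    - [0,0,1,0,0,0]
    - [0,0,1,0,0,0]
    - [0,0,1,0,0,0]
    - [0,0,1,0,0,0]
    - [0,0,1,0,0,0]
    - [0,0,1,0,0,0]
    - [0,0,1,0,0,0]
    - [0,0,1,0,0,0]
    - [0,0,1,0,0,0]
    - [0,0,1,0,0,0]
  fingers: 1
  newtons: 80

```text
time_s: 6.12
eef_pos: [0.531, -0.263, 0.262]
tcp_rot: [[0.001, 0.993, -0.117], [-0.001, -0.117, -0.993], [-1.0, 0.002, 0.001]]
wrist_force: [-3.4, 0.2, 4.8]
finger_gap: 0.149
```

play_rows:
  steps:
    - [-1,0,0,0,0,0]
    - [-3,0,0,0,0,0]
    - [-6,0,0,0,0,0]
    - [-9,0,0,0,0,0]
    - [-12,0,0,0,0,0]
    - [-15,0,0,0,0,0]
    - [-18,0,0,0,0,0]
    - [-21,0,0,0,0,0]
    - [-24,0,0,0,0,0]
    - [-27,0,0,0,0,0]

```text
time_s: 6.95
eef_pos: [0.5309, -0.263, 0.2893]
tcp_rot: [[0.001, 0.993, -0.117], [-0.001, -0.117, -0.993], [-1.0, 0.002, 0.001]]
wrist_force: [0.2, -0.4, -6.9]
finger_gap: 0.146
```

Run:
```python
from h import *
st=get_state();print(st["eef_pos"],st["wrist_force"],st["wrist_torque"],st["finger_gap"],np.round(Ro.from_matrix(st["tcp_rot"]).as_matrix()[:,0],4))
im,d=grab_frame("wrist");im2,_=grab_frame("scene");cv2.imwrite("pics/w6.png",np.hstack([cv2.resize(im,(400,300)),cv2.resize(im2[200:320,150:310],(400,300))]))
```

```text
[ 0.5309276  -0.26299014  0.28933974] [ 0.18472252 -0.35820319 -6.93463449] [-0.07207198  0.02446591  0.0427533 ] 0.14638019191392046 [ 1.4e-03 -8.0e-04 -1.0e+00]
```

View pics/w6.png

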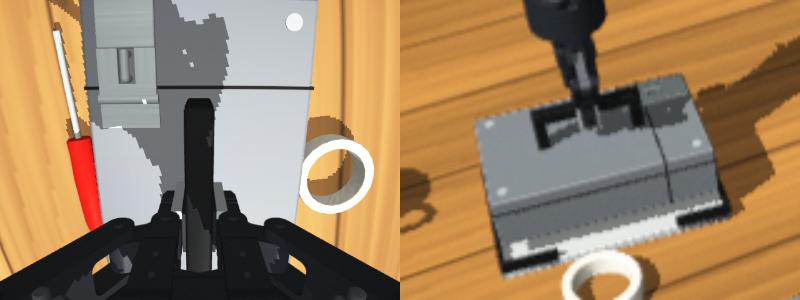

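The case hangs from the jaws at about 7 N (0.7 kg), level and rising out of the cradle at (610,235) in the scene half. The hasp is still shut. I'll lift it on to about 15 cm.

play_rows:
  steps:
    - [-6,0,0,0,0,0]
    - [-14,0,0,0,0,0]
    - [-24,0,0,0,0,0]
    - [-35,0,0,0,0,0]
    - [-46,0,0,0,0,0]
    - [-57,0,0,0,0,0]
    - [-68,0,0,0,0,0]
    - [-79,0,0,0,0,0]
    - [-90,0,0,0,0,0]
    - [-98,0,0,0,0,0]

```text
time_s: 7.88
eef_pos: [0.531, -0.263, 0.3897]
tcp_rot: [[0.004, 0.993, -0.117], [-0.002, -0.117, -0.993], [-1.0, 0.004, 0.002]]
wrist_force: [-0.2, -0.1, -5.7]
finger_gap: 0.14
```

play_rows:
  steps:
    - [-6,0,0,0,0,0]
    - [-12,0,0,0,0,0]
    - [-17,0,0,0,0,0]
    - [-20,0,0,0,0,0]
    - [-22,0,0,0,0,0]
    - [-22,0,0,0,0,0]
    - [-22,0,0,0,0,0]
    - [-22,0,0,0,0,0]
    - [-22,0,0,0,0,0]
    - [-22,0,0,0,0,0]

```text
time_s: 8.72
eef_pos: [0.5309, -0.263, 0.4114]
tcp_rot: [[0.003, 0.993, -0.117], [-0.002, -0.117, -0.993], [-1.0, 0.004, 0.002]]
wrist_force: [-0.6, -0.9, -5.9]
finger_gap: 0.149
```

Run:
```python
from h import *
for k in range(2):
    st=get_state();print(st["time_s"],st["eef_pos"],st["wrist_force"],st["finger_gap"],abs(st["dq"]).max())
    im,d=grab_frame("wrist");W=cloud("wrist",d,st)
    L=(W-C0)@C*1000; lift=(st["eef_pos"][2]-.262)*1000
    m=(abs(L[...,0])<66)&(L[...,1]>-60)&(L[...,1]<110)&(abs(L[...,2]-60-lift)<12)&((abs(L[...,0])>30))&(L[...,0]>0)
    q=L[m];c,*_=np.linalg.lstsq(np.c_[q[:,:2],np.ones(len(q))],q[:,2],rcond=None);print("lid plane slope deg",np.degrees(c[:2]),c[2]-60,lift)
    for lo in range(54,114,10):
        m=(abs(L[...,0]+52)<5)&(L[...,1]>=lo)&(L[...,1]<lo+10)&(L[...,2]>40+lift)
        print(lo,np.round(np.median(L[m][:,2])-lift,1),end=" ")
im2,_=grab_frame("scene");im3,_=grab_frame("side")
cv2.imwrite("pics/w7.png",np.hstack([cv2.resize(im,(400,300)),cv2.resize(im2[120:330,130:410],(400,300))]));cv2.imwrite("pics/s7.png",im3)
```

```text
8.7167 [ 0.53089309 -0.2629806   0.41141245] [-0.57939397 -0.87594071 -5.85669789] 0.1488494571233089 0.0013736730935363414
lid plane slope deg [ 0.08320045 -0.12259847] 148.57492355555843 149.41244707692692
54 64.3 64 64.0 74 64.0 84 63.9 94 63.9 104 63.9 8.7667 [ 0.53089913 -0.26297849  0.41147232] [-1.00483256  0.44637114 -6.06711249] 0.14678793536646165 0.002045659712194992
lid plane slope deg [ 0.11295137 -0.11229585] 148.60147101807493 149.4723203562987
54 64.3 64 63.9 74 64.0 84 63.9 94 63.9 104 63.9
```

View pics/w7.png

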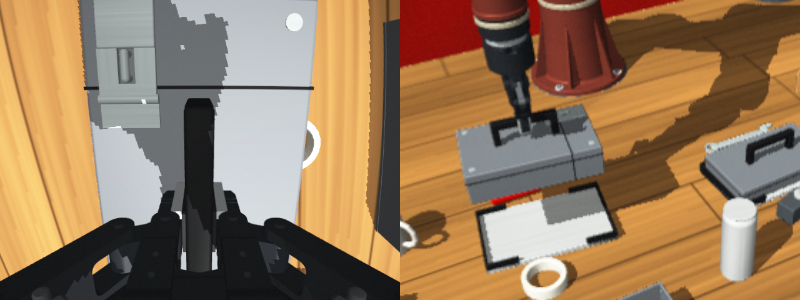

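View pics/s7.png

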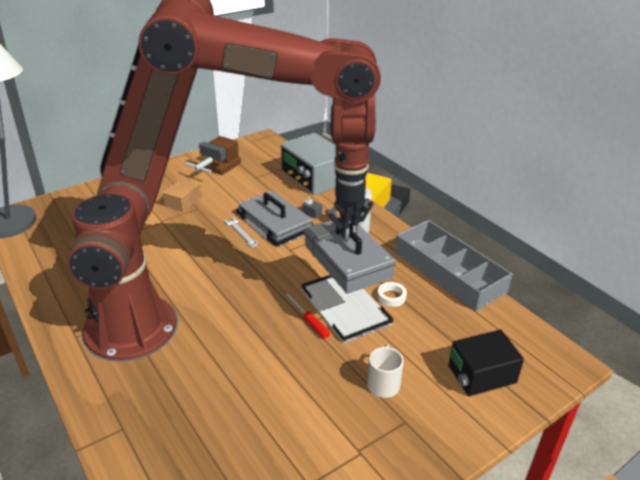

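The views show the case hanging level, with under 0.2° of tilt, and still, 149 mm above its seat. The cradle below is empty, at (345,305) in the side view. The hasp is flat and nothing else looks moved. Handing in.

```bash
python3 -c "
from workcell import *
print(finish_job())"
```

```text
the job is handed in; nothing more can be done
None
```

I shut the hasp while the case sat in its cradle, then lifted the case out by its handle and handed the job in with it still held in the air.

- **Hasp:** it started leaning back at about 2.1 rad. I swept it over with the shut fingers and pressed the tab down with about 18 N. Afterwards the flap measured flat along its whole length, 64 mm above the underside against 65 nominal, with the staple through its slot. It read the same after the lift.
- **Lift and hold:** I gripped the bar at 80 N and raised it straight up. At the last check, at 8.8 s, the case was 149 mm above its seat. The tilt was under 0.2°, the arm was still, and the grip was steady with a load of about 6 N.
- **Bystanders:** in the last scene and side views the other objects looked undisturbed. I judged that by eye and did not measure their positions.

No check failed or disagreed.

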